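# Unload the wound bobbin from the pay-off stand

## Task

Unload the wound fibre bobbin from the pay-off stand: swing the keeper strap right round to its stop so that it is clear of the spindle, slide the bobbin straight up off the spindle without forcing it, and set it down gently, collar up, wholly on the flat acrylic plate. Leave it standing there and do not disturb the cleaver or the tweezers.

Things in the scene. Friction and masses are not known exactly. Their poses are not given: they have to be found in the camera images.
- payoff_stand: Stand bolted to the bench: aluminium base 96 x 150 x 12 mm with an upright steel spindle (16 mm diameter, tip 117 mm above the bench) and, 66 mm from it, a pillar (18 mm diameter, 97 mm high). Origin: on the spindle's axis at bench level; z up along the spindle, +y from the spindle to the pillar. The bobbin sits on a shoulder 24 mm above the bench.
- spindle_tip (a point): Top centre of the spindle, 117 mm above the bench.
- keeper (a joint): Dark steel strap, 8 mm thick, underside 98 mm above the bench; turns level about the pillar's top and reaches over the bobbin's collar, hooked round the spindle. 0 rad: shut, along the stand's -y; grows clockwise seen from above (knob goes towards the stand's -x) to a stop at 1.75. Clear of the bobbin beyond 1.3. Stiff: about 1 N at the knob; stays where left.
- keeper_knob (a point): Middle of the keeper's upright black knob: round, 18 mm diameter, 27 mm tall (106 to 133 mm above the bench), 112 mm from the pivot axis (the pillar). It moves with the keeper.
- bobbin: Wound bobbin, 72 mm tall, about 0.22 kg: two white 76 mm flanges (heights 0 to 5 and 39 to 44 mm), brown winding of 62 mm diameter between, and above them a collar of 32 mm diameter from 44 to 72 mm, to grip it by. A 20 mm bore right through, loose on the spindle. Origin: centre of its underside, z up towards the collar.
- acrylic_plate: Flat translucent grey acrylic plate lying fixed on the bench, 150 (its x) x 200 (its y) x 8 mm. Origin: centre of its underside; its top is 8 mm above the bench. Between it and the stand stands a fusion splicer, up to 200 mm high with its lid open (near x 0.61, y 0.05, footprint about 200 x 200 mm): carry the bobbin over or round it.
- fibre_cleaver: Bystander: fibre cleaver, black and grey, 85 x 58 x 51 mm, standing beside the splicer on the plate's side; origin at the centre of its underside. Leave it alone.
- tweezers: Bystander: tweezers lying flat in front of the splicer, 122 mm long (its y), 13 mm wide, 8 mm high; origin at the centre of its underside. Leave them alone.

How it is judged (in metres and radians):
On the way, in this order (a step that is already met when the one before it is completed fails the run):
1. the keeper is swung round to its stop (beyond 1.5 rad) with the bobbin still down on the spindle (value of joint keeper above 1.5 rad and z of bobbin in the frame of payoff_stand below 0.03 m and horizontal distance between bobbin and payoff_stand below 0.006 m), for 0.2 s.
2. the bobbin has been slid up the spindle and is clear above its tip, upright (within 0.25 rad) (z of bobbin in the frame of spindle_tip above 0 m and angle between bobbin's own z axis and vertical below 0.25 rad), for 0.1 s.
At the end, for the whole second after the job is handed in: The bobbin stands still, collar up (within 0.08 rad), on the acrylic plate, its lower flange on the plate with at most 5 mm over an edge; the keeper is still swung clear (beyond 1.3 rad) (z of bobbin in the frame of acrylic_plate between 0.005 and 0.012 m and x of bobbin in the frame of acrylic_plate between -0.042 and 0.042 m and y of bobbin in the frame of acrylic_plate between -0.067 and 0.067 m and angle between bobbin's own z axis and vertical below 0.08 rad and linear speed of bobbin below 0.02 m/s and value of joint keeper above 1.3 rad); the robot touches nothing.
It fails at once if the bobbin is forced against the stand or the keeper (over 30 N) (contact force between bobbin and payoff_stand above 30 N).
It fails at once if the bobbin lands on the plate faster than 0.5 m/s (dropped, not set down) (linear speed of bobbin above 0.5 m/s and horizontal distance between bobbin and acrylic_plate below 0.1 m and z of bobbin in the frame of acrylic_plate below 0.025 m).
It fails at once if a bystander (cleaver, tweezers) is moved more than 30 mm (distance of any of fibre_cleaver, tweezers from where it was at the start of the episode above 0.03 m).
It also fails if it takes over 64 s, if anything falls off the work surface, if the arm or the gripper's body presses on something with over 40 N, if the wrist force passes 120 N, or if a joint passes its speed limit or range.

## Robot

A 6-joint arm with a two-finger parallel gripper is mounted at the origin on a cart in front of the work surface, level with it; the furniture and walls round the work are solid. World frame = base frame: x ahead of the robot, y to its left, z up, the work surface at z = 0. Lengths are in m, angles in degrees, forces in N, time in s.
With the tool pointing down it reaches from about 0.25 to 0.725 m from the base axis. Payload 9.7 kg.
Tool frame: the origin (TCP) lies midway between the tips of the shut fingers; the grasp point (between the pads) lies 19 mm behind it (bot.hold_point_z is the distance from the TCP to the grasp point, in m); z points along the fingers, y is the line along which they close (so a half turn about z gives the same grasp; the last joint's range is limited). The gripper opens to 85 mm and grips with 20 to 120 N. Pads are 22 mm wide; open, the fingers measure 114 mm over their backs; the gripper's body (76 mm by 85 mm) begins 54 mm behind the grasp point. The pads swing forward as they close: fully open they stand 13 mm farther back than shut.
Start: joints at [-71.219, 4.979, 10.078, 95.1, 0, 90], TCP at [0.177, -0.521, 0.231] pointing down, gripper open.
Joint ranges: [-179.16, 179.16], [-48.56, 103.87], [-65.8, 70.77], [-126.05, 130.52], [-82.76, 87.17], [-180, 180]. Speed limits (degrees/s): [127.2, 127.2, 147.25, 180, 180, 180].

## Interface

Orientations are given as [roll, pitch, yaw] about the fixed x, y, z axes, in that order (R = Rz(yaw) Ry(pitch) Rx(roll)).
In Python, from workcell import bot gives the robot as it stands.
- The arm moves only by the tool play_rows, never from a script. Its argument "steps" is a list that holds one entry, the list of rows, each a list of 4 numbers: the shift along the tool's x, y, z in m, then the turn about the tool's z in rad. In form: [[[tx, ty, tz, yaw], ...]]. A call has exactly 5 rows; each row shifts and turns the commanded pose from where the row before left it, along the tool's axes as they then stand; what a row does not reach is not made up. A row lasts 1/12 s, in which the tool goes at most 41.7 mm and 7.16 degrees, less where a joint would pass 70% of its speed; a pose out of reach is approached as far as the arm can. A call is refused whole if a number of a shift passes 0.0417 or a number of a turn 0.125, either way. A call with a gripper value outside its range is refused whole. "gripper" is the finger opening in m, from 0 to 0.0854, set as the call begins (left out, the last holds). The fingers move at their own pace and stop on an object; "squeeze" is the grip in N (left out, the last holds). Time passes only in rows, so rows that do not move let the fingers close, or fill a call up. It gives the time, the measured TCP pose, the force, the opening and the grip force at its end, in the units of the state.
- bot.get_obs(): the state, without advancing time (a new reading comes with each control period).
- bot.camera(name): name is "scene" or "top"; returns a dict with "img" (384x512x3 uint8, blue, green, red), "vfov" (degrees; the focal length in pixels is half the picture's height over the tangent of half this angle, whatever the lens; pixels are square), "cx", "cy" (the principal point, pixels), "D" ([k1, k2, p1, p2, k3] as OpenCV has them; the pictures are not rectified), "xyz" and "attitude" of the camera in the world. Camera axes: x right, y down, z forward; pixel columns grow to the right and rows downward; lengths in m; the calibration is good to about 2 mm. A picture is of the moment at which its call begins. There is no depth.
- bot.job_done(): hands the job in; it is judged then, once.
The state is a dict: "time": time; "q": joint angles; "qd": joint speeds; "joint_efforts": joint torques, N m; "ee_pos": TCP position; "tcp_rot": TCP orientation; "wrist_force": force on the tool from outside, world axes, zero at the start; "torque": the same for the moment, N m; "opening": finger opening in m; "grasp_force": force on a finger pad.
Only numpy, scipy, OpenCV 4.12 (cv2) and the standard library are available. Lean on these libraries where they do the work, as an engineer would, in place of code of your own. Each camera call takes 0.05 s, during which the arm holds its last target. There are 200 camera calls.

## Working session

There is one attempt and no reset: what is moved stays moved. The work goes in short steps, Python scripts to look and compute and a tool call to move; the robot and the scene stay as the last step left them, time stands still between calls to the robot, and variables do not carry over. Pictures are saved under pics/ and viewed, at most 10 in all, crops included, and the job is handed in when it is done.

Besides the shell and the picture viewer there is one more tool, called after "Request:" by a JSON object that holds its "method" and its "body". play_rows: Moves the arm, as the interface text tells. Its arguments: {"type":"object","properties":{"steps":{"type":"array","items":{"type":"array","items":{"type":"array","items":{"type":"number"}}}},"gripper":{"type":"number"},"squeeze":{"type":"number"}},"required":["steps"]}

```bash
mkdir -p pics; cat > h.py <<'E'
import numpy as np, cv2
from scipy.spatial.transform import Rotation as R
from workcell import bot
def cam(n):
    c=bot.camera(n); f=192/np.tan(np.radians(c["vfov"])/2)
    c["K"]=np.array([[f,0,c["cx"]],[0,f,c["cy"]],[0,0,1]]); c["D"]=np.array(c["D"],float)
    c["R"]=R.from_euler("xyz",c["attitude"],degrees=True).as_matrix(); c["xyz"]=np.array(c["xyz"]); return c
def ray(c,p):
    u=cv2.undistortPoints(np.array(p,float).reshape(-1,1,2),c["K"],c["D"]).reshape(-1,2)
    return (c["R"]@np.c_[u,np.ones(len(u))].T).T
def onz(c,p,z):
    d=ray(c,p); return c["xyz"]+d*((z-c["xyz"][2])/d[:,2])[:,None]
def proj(c,P):
    r=c["R"].T; return cv2.projectPoints(np.array(P,float).reshape(-1,1,3),cv2.Rodrigues(r)[0],-r@c["xyz"],c["K"],c["D"])[0].reshape(-1,2)
E
python3 - <<'E'
from h import *
for n in("scene","top"):
    c=cam(n); cv2.imwrite(f"pics/{n}0.png",c["img"]); print(n,c["xyz"],c["attitude"],c["vfov"],c["cx"],c["cy"],c["D"])
o=bot.get_obs();print(o)
E
```

```text
scene [0.09882388 0.70262886 0.77745899] [-130.03205477   -0.19216647 -145.25379547] 50.013155501809294 259.9515818908634 193.37640049514405 [0.02309022 0.         0.         0.         0.        ]
top [0.38513164 0.00881001 1.13599097] [-169.7550376     1.58778378  -90.39033459] 54.26773496897221 250.3220624604583 191.57972663265625 [-0.11434263  0.          0.          0.          0.        ]
{'time': 0.1, 'q': array([-7.12198192e+01,  5.00672703e+00,  1.00399092e+01,  9.50989068e+01,
       -9.69321006e-04,  8.99990467e+01]), 'qd': array([-0.03939844, -0.03798417,  0.2270649 ,  0.09416969,  0.04953792,
       -0.06365858]), 'joint_efforts': array([-2.70584162e-03, -5.21562052e+01,  4.65653765e+01,  1.60196068e-02,
       -1.13608103e-04, -1.64661321e-05]), 'ee_pos': array([ 0.1769981 , -0.5205336 ,  0.23067388]), 'tcp_rot': array([-1.79934275e+02,  9.68226875e-04,  1.87811352e+01]), 'wrist_force': array([ 0.82760858, -0.19270448,  0.16554704]), 'torque': array([-0.06297243,  0.03139096,  0.04451883]), 'grasp_force': 0.0, 'opening': 0.08581356056187579}
```

View pics/scene0.png

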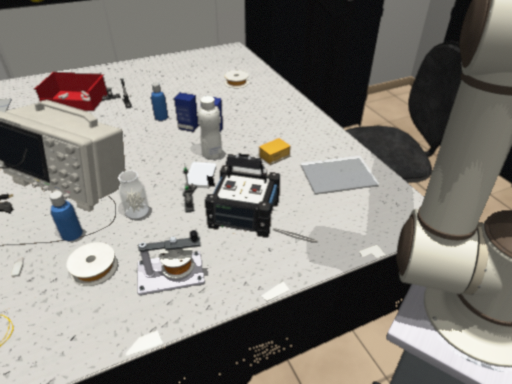

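View pics/top0.png

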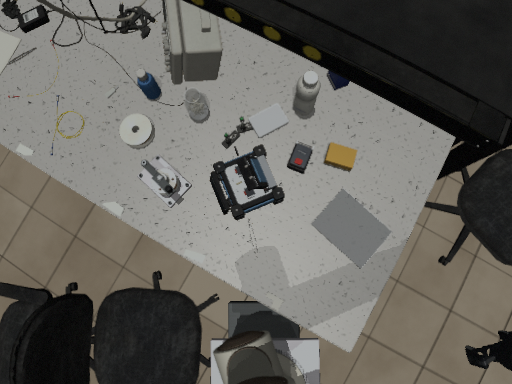

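The stand shows near (165,180) in the top view and (170,265) in the scene view. The plate is near (351,228) in top. Next I'll enlarge the stand.

```bash
python3 - <<'E'
from h import *
a=cv2.imread("pics/top0.png")[140:220,120:210]; b=cv2.imread("pics/scene0.png")[220:300,125:215]
cv2.imwrite("pics/crop.png",np.hstack([cv2.resize(a,(399,355),interpolation=2),cv2.resize(b,(399,355),interpolation=2)]))
c=cam("top")
print(onz(c,[[165,180],[351,228]],.0))
# plate
h=cv2.cvtColor(c["img"],cv2.COLOR_BGR2GRAY)
m=((h>95)&(h<150)).astype(np.uint8); m[:180]=0;m[:,:300]=0;m[275:]=0;m[:,395:]=0
m=cv2.morphologyEx(m,cv2.MORPH_OPEN,np.ones((5,5)))
k=max(cv2.findContours(m,0,2)[0],key=cv2.contourArea); r=cv2.minAreaRect(k); print(r)
P=onz(c,cv2.boxPoints(r),.008);print(P,P.mean(0),np.linalg.norm(np.diff(P,axis=0),axis=1))
E
```

```text
[[ 0.63084518  0.30658437  0.        ]
 [ 0.4748007  -0.26599348  0.        ]]
((354.8706970214844, 237.19827270507812), (98.47982788085938, 69.19849395751953), 66.80140686035156)
[[ 0.54422194 -0.12302256  0.008     ]
 [ 0.62667004 -0.32298497  0.008     ]
 [ 0.34892929 -0.42583175  0.008     ]
 [ 0.2738497  -0.23019072  0.008     ]] [ 0.44841774 -0.2755075   0.008     ] [0.21629299 0.2961712  0.20955275]
```

View pics/crop.png

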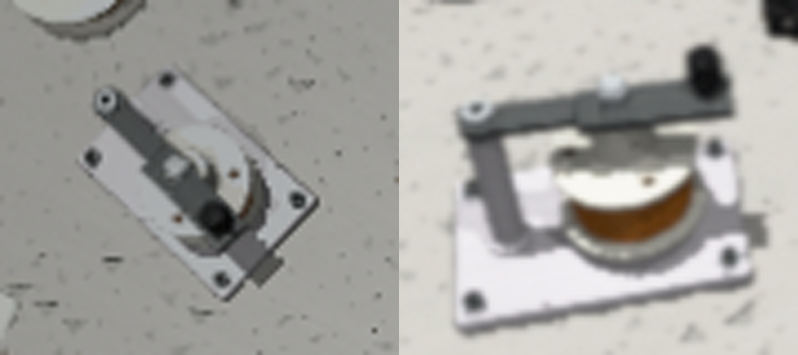

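The crops show the pivot at top (143.7,162.3), scene (142.4,244.4). The spindle tip is at top (159.5,177.4), scene (173,239.2), and the knob top at top (168.9,188), scene (194,232.4). The keeper is shut.

```bash
python3 - <<'E'
from h import *
t=cam("top"); s=cam("scene")
T=[[143.7,162.3],[159.5,177.4],[168.9,188.0]]; S=[[142.4,244.4],[173,239.2],[194,232.4]]
Z=[.108,.117,.133]
X=[]
for a,b,z,n in zip(T,S,Z,["pivot","tip","knob"]):
    A=ray(t,[a])[0];B=ray(s,[b])[0]
    k=np.linalg.lstsq(np.c_[A,-B],s["xyz"]-t["xyz"],rcond=None)[0]
    p=onz(t,[a],z)[0];X.append(p)
    print(n,p,onz(s,[b],z)[0],(t["xyz"]+k[0]*A+s["xyz"]+k[1]*B)/2)
d=X[1]-X[0];print(np.hypot(*d[:2]),np.hypot(*(X[2]-X[0])[:2]),np.degrees(np.arctan2(d[1],d[0])))
h=cv2.cvtColor(t["img"],cv2.COLOR_BGR2HSV); g=h[...,2]
# plate by edges
print(g[228,300:400:4]); print(g[180:280:4,351])
P=onz(t,[[344,190],[389,228],[361,266],[313,224]],.008); print(P,P.mean(0),np.linalg.norm(np.diff(P,axis=0),axis=1))
# splicer extents, cleaver
print("cleaver",onz(t,[[300,157]],.04),"tweez",onz(t,[[249,222],[257,250]],0.004))
E
```

```text
pivot [0.66058855 0.34289065 0.108     ] [0.66344023 0.33767607 0.108     ] [0.65884788 0.34087805 0.11374317]
tip [0.6132741  0.29201885 0.117     ] [0.61245966 0.29356336 0.117     ] [0.61369625 0.2925147  0.11533402]
knob [0.57935499 0.25996465 0.133     ] [0.57679933 0.26247377 0.133     ] [0.57955952 0.26049071 0.12990419]
0.06947371896983238 0.11608451150899618 -132.92503957318124
[153 164 163 162 111 117 117 117 118 117 116 117 116 117 117 114 117 117
 117 117 117 117 146 151 150]
[155 155 155 155 115 117 117 117 118 117 117 117 117 117 116 117 116 117
 117 118 128 138 140 138 133]
[[ 0.59081412 -0.24844058  0.008     ]
 [ 0.47224247 -0.38066486  0.008     ]
 [ 0.36052114 -0.28900143  0.008     ]
 [ 0.48783698 -0.14946764  0.008     ]] [ 0.47785368 -0.26689363  0.008     ] [0.17760207 0.14451242 0.18888886]
cleaver [[ 0.68791593 -0.1130637   0.04      ]] tweez [[0.4964061  0.04343755 0.004     ]
 [0.41202825 0.02000242 0.004     ]]
```

Request:
{"method": "play_rows", "body": {"steps": [[[0.026,-0.023,-0.006,0],[0.026,-0.023,-0.006,0],[0.026,-0.023,-0.006,0],[0.026,-0.023,-0.006,0],[0.026,-0.023,-0.006,0]]], "gripper": 0.01, "squeeze": 40}}

```text
time: 0.67
ee_pos: [0.2635, -0.3685, 0.2614]
tcp_rot: [-180.0, -0.0, 18.8]
wrist_force: [1.2, -0.1, 0.7]
opening: 0.0257
grasp_force: 0.0
```

Request:
{"method": "play_rows", "body": {"steps": [[[0.026,-0.023,-0.006,0],[0.026,-0.023,-0.006,0],[0.026,-0.023,-0.006,0],[0.026,-0.023,-0.006,0],[0.026,-0.023,-0.006,0]]]}}

```text
time: 1.08
ee_pos: [0.3496, -0.2177, 0.2917]
tcp_rot: [180.0, -0.0, 18.8]
wrist_force: [0.5, -1.0, 0.6]
opening: 0.0104
grasp_force: 0.0
```

Request:
{"method": "play_rows", "body": {"steps": [[[0.026,-0.023,-0.002,-0.12],[0,0,0,-0.12],[0,0,0,-0.12],[0,0,0,-0.12],[0,0,0,-0.12]]]}}

```text
time: 1.5
ee_pos: [0.3665, -0.1887, 0.2933]
tcp_rot: [-180.0, 0.0, 53.6]
wrist_force: [-1.2, -0.6, 0.5]
opening: 0.0097
grasp_force: 0.0
```

Request:
{"method": "play_rows", "body": {"steps": [[[0,0,0,-0.12],[0,0,0,-0.12],[0,0,0,-0.12],[0,0,0,-0.12],[0,0,0,-0.12]]]}}

```text
time: 1.92
ee_pos: [0.3663, -0.1891, 0.2933]
tcp_rot: [-180.0, -0.0, 87.9]
wrist_force: [0.2, 0.8, 0.3]
opening: 0.01
grasp_force: 0.0
```

Request:
{"method": "play_rows", "body": {"steps": [[[0,0,0,-0.12],[0,0,0,-0.12],[0,0,0,-0.12],[0,0,0,-0.12],[0,0,0,-0.12]]]}}

```text
time: 2.33
ee_pos: [0.3664, -0.1891, 0.2933]
tcp_rot: [-180.0, -0.0, 122.3]
wrist_force: [-0.2, -0.6, 0.6]
opening: 0.0102
grasp_force: 0.0
```

Request:
{"method": "play_rows", "body": {"steps": [[[0,0,0,-0.115],[0,0,0,-0.115],[0.009,0.036,0,0],[0.009,0.036,0,0],[0.009,0.036,0,0]]]}}

```text
time: 2.75
ee_pos: [0.4238, -0.0928, 0.2934]
tcp_rot: [180.0, 0.0, 135.0]
wrist_force: [0.9, -0.3, -0.6]
opening: 0.0098
grasp_force: 0.0
```

Request:
{"method": "play_rows", "body": {"steps": [[[0.009,0.036,0,0],[0.009,0.036,0,0],[0.009,0.036,0,0],[0.009,0.036,0,0],[0.009,0.036,0,0]]]}}

```text
time: 3.17
ee_pos: [0.5193, 0.0676, 0.2933]
tcp_rot: [180.0, 0.0, 135.1]
wrist_force: [0.9, -0.5, 0.3]
opening: 0.0102
grasp_force: 0.0
```

Request:
{"method": "play_rows", "body": {"steps": [[[0.009,0.036,0,0],[0.009,0.036,0,0],[0.009,0.036,0,0],[0.009,0.036,0,0],[0,0,0,0]]]}}

```text
time: 3.58
ee_pos: [0.597, 0.1981, 0.2891]
tcp_rot: [-179.8, -0.2, 135.3]
wrist_force: [-0.8, 0.0, -1.1]
opening: 0.0099
grasp_force: 0.0
```

Request:
{"method": "play_rows", "body": {"steps": [[[0,0,0.03,0],[0,0,0.03,0],[0,0,0.03,0],[0,0,0,0],[0,0,0,0]]]}}

```text
time: 4.0
ee_pos: [0.594, 0.1928, 0.2023]
tcp_rot: [-179.8, -0.1, 135.1]
wrist_force: [0.1, -0.5, 0.7]
opening: 0.0104
grasp_force: 0.0
```

Request:
{"method": "play_rows", "body": {"steps": [[[0,0.038,0.0,0],[0,0,0.03,0],[0,0,0.03,0],[0,0,0.03,0],[0,0,0,0]]]}}

```text
time: 4.42
ee_pos: [0.6206, 0.2196, 0.1095]
tcp_rot: [-179.7, -0.1, 135.1]
wrist_force: [0.2, -0.5, -1.0]
opening: 0.0102
grasp_force: 0.0
```

```bash
python3 - <<'E'
from h import *
t=cam("top"); s=cam("scene")
a=t["img"][140:220,120:210]; b=s["img"][200:300,125:238]
cv2.imwrite("pics/c2.png",np.hstack([cv2.resize(a,(399,355),interpolation=2),cv2.resize(b,(399,355),interpolation=2)]))
print(bot.get_obs()["ee_pos"],bot.get_obs()["q"])
E
```

```text
[0.62212031 0.22004107 0.11544667] [ 1.94788778e+01  1.94027538e+01  1.41558207e+01  8.46996387e+01
 -9.87205667e-04  6.43975367e+01]
```

View pics/c2.png

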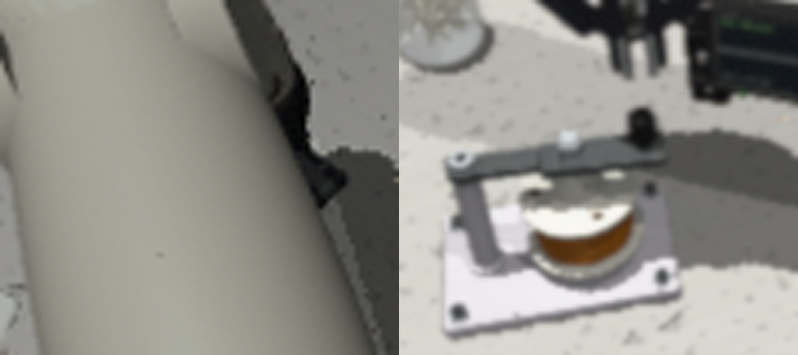

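Fingers stand directly behind the knob, with about 40 mm to contact. I'll approach, then follow the arc.

Request:
{"method": "play_rows", "body": {"steps": [[[0.01,0,0.001,0],[0.01,0,0.001,0],[0.009,0,0,0],[0.007,0,0,0],[0.005,0,0,0]]]}}

```text
time: 4.93
ee_pos: [0.592, 0.2502, 0.1125]
tcp_rot: [179.9, 0.0, 135.1]
wrist_force: [0.2, 0.0, -0.5]
opening: 0.0102
grasp_force: 0.0
```

Request:
{"method": "play_rows", "body": {"steps": [[[0.009,-0.001,0,0.08],[0.009,-0.001,0,0.08],[0.009,-0.001,0,0.08],[0.009,-0.001,0,0.08],[0.009,-0.001,0,0.08]]]}}

```text
time: 5.35
ee_pos: [0.562, 0.2827, 0.1119]
tcp_rot: [179.9, 0.0, 112.0]
wrist_force: [1.6, -0.6, 0.6]
opening: 0.0101
grasp_force: 0.6
```

Request:
{"method": "play_rows", "body": {"steps": [[[0.009,-0.001,0,0.08],[0.009,-0.001,0,0.08],[0.009,-0.001,0,0.08],[0.009,-0.001,0,0.08],[0.009,-0.001,0,0.08]]]}}

```text
time: 5.77
ee_pos: [0.547, 0.3252, 0.1118]
tcp_rot: [180.0, 0.0, 89.0]
wrist_force: [0.3, -0.5, 1.5]
opening: 0.0098
grasp_force: 0.5
```

Request:
{"method": "play_rows", "body": {"steps": [[[0.009,-0.001,0,0.08],[0.009,-0.001,0,0.08],[0.009,-0.001,0,0.08],[0.009,-0.001,0,0.08],[0.009,-0.001,0,0.08]]]}}

```text
time: 6.18
ee_pos: [0.5497, 0.3703, 0.1117]
tcp_rot: [-180.0, 0.0, 66.1]
wrist_force: [-0.6, -0.0, 1.0]
opening: 0.0101
grasp_force: 0.7
```

Request:
{"method": "play_rows", "body": {"steps": [[[0.009,-0.001,0,0.08],[0.009,-0.001,0,0.08],[0.009,-0.001,0,0.08],[0.009,-0.001,0,0.08],[0.009,-0.001,0,0.08]]]}}

```text
time: 6.6
ee_pos: [0.5697, 0.4108, 0.1117]
tcp_rot: [-180.0, 0.0, 43.2]
wrist_force: [-1.4, 1.2, 1.0]
opening: 0.0101
grasp_force: 1.0
```

Request:
{"method": "play_rows", "body": {"steps": [[[0.007,-0.001,0,0.06],[0.005,0,0,0.04],[0,0,0,0],[0,0,0,0],[0,0,0,0]]]}}

```text
time: 7.02
ee_pos: [0.5779, 0.4191, 0.1114]
tcp_rot: [-180.0, 0.0, 37.8]
wrist_force: [-3.8, 2.8, 0.7]
opening: 0.0098
grasp_force: 1.7
```

```bash
python3 - <<'E'
from h import *
s=cam("scene")
b=s["img"][200:300,115:240]
cv2.imwrite("pics/c3.png",cv2.resize(b,(500,400),interpolation=2))
o=bot.get_obs();print(o["ee_pos"],o["tcp_rot"],o["wrist_force"],o["time"])
E
```

```text
[0.57794818 0.41892165 0.1113888 ] [-1.79963576e+02  1.54071568e-02  3.77602583e+01] [-4.39878521  2.98784431  0.46315456] 7.0667
```

View pics/c3.png

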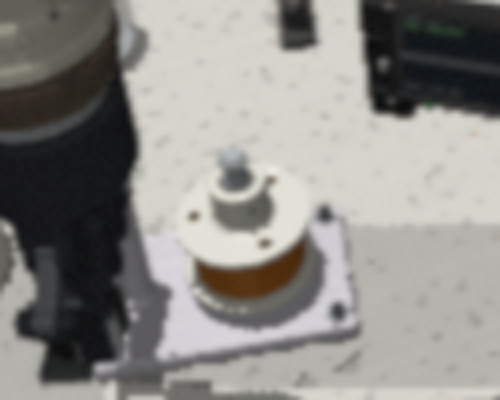

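Keeper is swung to its stop, the bobbin sits undisturbed, and the spindle tip shows at scene (173,238). Now I'll retreat, open, and go over the spindle.

Request:
{"method": "play_rows", "body": {"steps": [[[-0.015,0,0,0],[-0.02,0,-0.01,0],[0,0,-0.02,-0.063],[0,0,-0.02,-0.063],[0,0,0,0]]]}}

```text
time: 7.48
ee_pos: [0.552, 0.3973, 0.1662]
tcp_rot: [179.9, -0.4, 45.1]
wrist_force: [0.3, 0.6, 1.1]
opening: 0.01
grasp_force: 0.0
```

Request:
{"method": "play_rows", "body": {"steps": [[[-0.006,0.023,0,0],[-0.006,0.023,0,0],[-0.006,0.023,0,0],[-0.006,0.023,0,0],[0,0,0,0]]], "gripper": 0.085, "squeeze": 20}}

```text
time: 7.9
ee_pos: [0.601, 0.3114, 0.1611]
tcp_rot: [179.9, 0.0, 44.7]
wrist_force: [0.6, -0.2, -0.4]
opening: 0.07
grasp_force: 0.0
```

```bash
python3 - <<'E'
from h import *
s=cam("scene"); t=cam("top")
a=t["img"][140:220,110:210];b=s["img"][200:300,115:240]
cv2.imwrite("pics/c4.png",np.hstack([cv2.resize(b,(400,320),interpolation=2),cv2.resize(a,(400,320),interpolation=2)]))
o=bot.get_obs();print(o["ee_pos"],o["tcp_rot"],o["wrist_force"],o["time"],o["q"])
E
```

```text
[0.59941908 0.31414305 0.16116653] [ 1.79977315e+02 -1.08222582e-02  4.47859019e+01] [-1.30302812  0.19671985 -0.04080955] 8.0 [ 2.76658856e+01  2.21231507e+01  2.26971703e+01  9.05569990e+01
 -1.84940175e-02  1.62879983e+02]
```

View pics/c4.png

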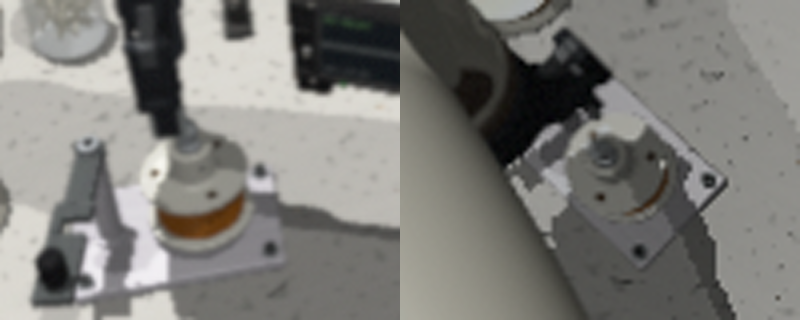

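The bobbin stays visible in the top view near (161,177). One close crop will refine its centre.

```bash
python3 - <<'E'
from h import *
t=cam("top"); s=cam("scene")
a=cv2.resize(t["img"][160:200,142:187],(800//2*9//8//1*8//9,356),interpolation=2)
b=cv2.resize(s["img"][225:265,155:200],(400,356),interpolation=2)
cv2.imwrite("pics/c5.png",np.hstack([a,b])); print(a.shape)
C=[.613,.2928]
for c in(t,s): print(proj(c,[[*C,.117],[*C,.096],[*C,.068]]).round(1))
E
```

```text
(356, 400, 3)
[[159.2 177.5]
 [161.2 179.1]
 [163.6 181.1]]
[[173.1 238.9]
 [174.3 245.4]
 [175.9 253.9]]
```

View pics/c5.png

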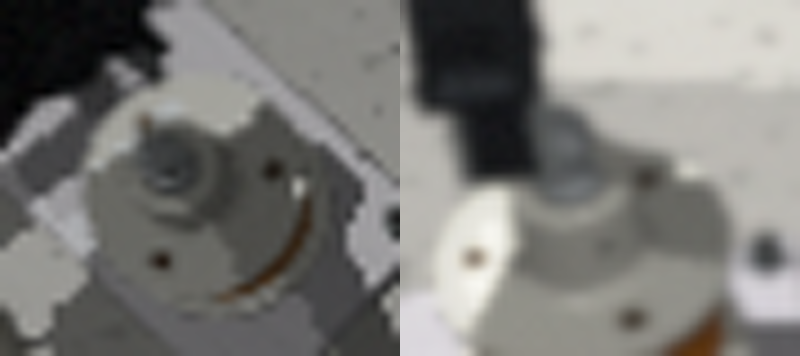

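```bash
python3 - <<'E'
from h import *
t=cam("top"); s=cam("scene")
print("tip",onz(t,[[159.1,177.0],[159.7,176.5]],.117),onz(s,[[172.6,238.8],[173.1,237.3]],.117))
print("flange",onz(t,[[163.3,180.1],[164.05,179.9]],.068),onz(s,[[175.3,252.7]],.068))
E
```

```text
tip [[0.61444848 0.29321789 0.117     ]
 [0.61586887 0.2915437  0.117     ]] [[0.61402878 0.29318462 0.117     ]
 [0.61632648 0.2892404  0.117     ]]
flange [[0.61590858 0.29386501 0.068     ]
 [0.61647991 0.29162919 0.068     ]] [[0.61655135 0.29103249 0.068     ]]
```

Request:
{"method": "play_rows", "body": {"steps": [[[-0.004,0.014,0,0],[0,0.013,0,0],[0,0,0.03,0],[0,0,0.03,0],[0,0,0.02,0]]]}}

```text
time: 8.62
ee_pos: [0.6153, 0.2921, 0.0786]
tcp_rot: [-180.0, 0.1, 44.9]
wrist_force: [0.8, 0.2, -1.1]
opening: 0.0848
grasp_force: 0.0
```

Request:
{"method": "play_rows", "body": {"steps": [[[0,0,0.007,0],[0,0,0,0],[0,0,0,0],[0,0,0,0],[0,0,0,0]]]}}

```text
time: 9.03
ee_pos: [0.616, 0.2935, 0.0763]
tcp_rot: [179.9, -0.2, 44.9]
wrist_force: [0.3, -0.6, 1.1]
opening: 0.085
grasp_force: 0.0
```

Request:
{"method": "play_rows", "body": {"steps": [[[0,0,0,0],[0,0,0,0],[0,0,0,0],[0,0,0,0],[0,0,0,0]]], "gripper": 0.038, "squeeze": 20}}

```text
time: 9.45
ee_pos: [0.6151, 0.2932, 0.0744]
tcp_rot: [180.0, -0.0, 44.9]
wrist_force: [0.3, -0.8, -0.8]
opening: 0.0379
grasp_force: 0.0
```

Request:
{"method": "play_rows", "body": {"steps": [[[0,0,0,0],[0,0,0,0],[0,0,0,0],[0,0,0,0],[0,0,0,0]]], "gripper": 0.034}}

```text
time: 9.87
ee_pos: [0.6151, 0.2932, 0.0742]
tcp_rot: [-180.0, 0.0, 44.9]
wrist_force: [0.8, -0.1, 0.3]
opening: 0.0341
grasp_force: 0.0
```

Request:
{"method": "play_rows", "body": {"steps": [[[0,0,0,0],[0,0,0,0],[0,0,0,0],[0,0,0,0],[0,0,0,0]]], "gripper": 0.028}}

```text
time: 10.28
ee_pos: [0.6151, 0.2933, 0.0744]
tcp_rot: [-180.0, -0.0, 44.9]
wrist_force: [-0.7, 1.2, 1.2]
opening: 0.0321
grasp_force: 20.1
```

Request:
{"method": "play_rows", "body": {"steps": [[[0,0,-0.004,0],[0,0,-0.008,0],[0,0,-0.01,0],[0,0,-0.01,0],[0,0,-0.01,0]]], "squeeze": 30}}

```text
time: 10.7
ee_pos: [0.6153, 0.2932, 0.1178]
tcp_rot: [180.0, -0.0, 44.9]
wrist_force: [0.6, 0.6, -3.3]
opening: 0.0315
grasp_force: 30.0
```

Request:
{"method": "play_rows", "body": {"steps": [[[0,0,-0.01,0],[0,0,-0.01,0],[0,0,-0.005,0],[0,0,0,0],[0,0,0,0]]]}}

```text
time: 11.12
ee_pos: [0.6152, 0.2932, 0.1414]
tcp_rot: [180.0, -0.0, 44.9]
wrist_force: [1.0, -0.4, -3.4]
opening: 0.0319
grasp_force: 30.0
```

Request:
{"method": "play_rows", "body": {"steps": [[[0,0,-0.008,0],[0,0,-0.008,0],[0,0,-0.008,0],[0,0,-0.008,0],[0,0,-0.006,0]]]}}

```text
time: 11.53
ee_pos: [0.6153, 0.2933, 0.1808]
tcp_rot: [180.0, -0.1, 44.9]
wrist_force: [0.4, 0.8, -2.7]
opening: 0.0314
grasp_force: 30.1
```

Request:
{"method": "play_rows", "body": {"steps": [[[0,0,-0.002,0],[0,0,0,0],[0,0,0,0],[0,0,0,0],[0,0,0,0]]]}}

```text
time: 11.95
ee_pos: [0.6149, 0.2931, 0.1807]
tcp_rot: [-180.0, 0.0, 44.9]
wrist_force: [0.1, -0.3, -3.2]
opening: 0.0314
grasp_force: 30.1
```

```bash
python3 - <<'E'
from h import *
t=cam("top")
o=bot.get_obs();print(o["ee_pos"],o["tcp_rot"],o["wrist_force"],o["opening"])
# splicer outline / plate corner refinement
g=cv2.cvtColor(t["img"],cv2.COLOR_BGR2GRAY)
im=cv2.imread("pics/top0.png",0)
m=cv2.inRange(im,112,122); m[:185]=0;m[270:]=0;m[:,:308]=0;m[:,395:]=0
m=cv2.morphologyEx(m,cv2.MORPH_OPEN,np.ones((5,5)))
n,l,st,ce=cv2.connectedComponentsWithStats(m); i=1+np.argmax(st[1:,4]);print(st[i],ce[i])
k=max(cv2.findContours((l==i).astype(np.uint8),0,2)[0],key=cv2.contourArea)
P=onz(t,k.reshape(-1,2),.008)[:,:2].astype(np.float32); r=cv2.minAreaRect(P); print(r,cv2.boxPoints(r))
print("splicer z.2",onz(t,[[211,183],[237,217],[284,196],[264,147]],.1))
E
```

```text
[0.61495118 0.29308826 0.18081028] [-1.79986272e+02  3.85275047e-02  4.49076315e+01] [-0.60697674  0.25712386 -2.95947913] 0.0316869336054776
[ 314  191   73   73 2973] [350.72149344 227.65321224]
((0.4770851135253906, -0.26514214277267456), (0.19933825731277466, 0.14811266958713531), 47.651573181152344) [[ 0.35521203 -0.2889167 ]
 [ 0.46467647 -0.38869095]
 [ 0.5989582  -0.24136758]
 [ 0.48949376 -0.14159334]]
splicer z.2 [[ 0.59867315  0.14759359  0.1       ]
 [ 0.50122332  0.07380849  0.1       ]
 [ 0.55894324 -0.05801499  0.1       ]
 [ 0.70241618 -0.00397495  0.1       ]]
```

Request:
{"method": "play_rows", "body": {"steps": [[[-0.015,-0.005,-0.008,0],[-0.022,-0.009,-0.008,0],[-0.022,-0.009,-0.008,0],[-0.022,-0.009,-0.008,0],[-0.022,-0.009,-0.008,0]]]}}

```text
time: 12.42
ee_pos: [0.512, 0.249, 0.2213]
tcp_rot: [-180.0, 0.0, 44.9]
wrist_force: [-0.1, -0.1, -1.0]
opening: 0.0315
grasp_force: 30.3
```

Request:
{"method": "play_rows", "body": {"steps": [[[-0.022,-0.009,-0.008,0],[-0.022,-0.009,-0.008,0],[-0.022,-0.009,-0.008,0],[-0.022,-0.009,-0.008,0],[-0.022,-0.009,-0.008,0]]]}}

```text
time: 12.83
ee_pos: [0.4023, 0.2032, 0.2615]
tcp_rot: [180.0, -0.0, 44.9]
wrist_force: [-0.4, 0.3, -2.5]
opening: 0.0316
grasp_force: 30.3
```

Request:
{"method": "play_rows", "body": {"steps": [[[-0.021,0.0,0,0],[-0.021,0.014,0,0],[-0.021,0.014,0,0],[-0.021,0.014,0,0],[-0.021,0.014,0,0]]]}}

```text
time: 13.25
ee_pos: [0.368, 0.089, 0.2614]
tcp_rot: [180.0, -0.0, 44.9]
wrist_force: [0.4, 0.2, -2.3]
opening: 0.0315
grasp_force: 30.4
```

Request:
{"method": "play_rows", "body": {"steps": [[[-0.021,0.014,0,0],[-0.021,0.014,0,0],[-0.021,0.018,0,0],[-0.016,0.021,0,0],[-0.014,0.021,0,0]]]}}

```text
time: 13.67
ee_pos: [0.3644, -0.0394, 0.2617]
tcp_rot: [179.9, -0.0, 44.9]
wrist_force: [0.5, -0.1, -2.1]
opening: 0.0318
grasp_force: 30.4
```

Request:
{"method": "play_rows", "body": {"steps": [[[-0.014,0.021,0,0],[-0.014,0.021,0,0],[-0.014,0.021,0,0],[-0.014,0.021,0,0],[-0.014,0.021,0,0]]]}}

```text
time: 14.08
ee_pos: [0.3894, -0.1632, 0.2613]
tcp_rot: [180.0, -0.0, 44.9]
wrist_force: [0.6, 0.3, -3.0]
opening: 0.0316
grasp_force: 30.4
```

Request:
{"method": "play_rows", "body": {"steps": [[[-0.002,0.027,0,0],[-0.002,0.027,0,0],[-0.002,0.027,0,0],[-0.002,0.027,0,0],[-0.002,0.025,0,0]]]}}

```text
time: 14.5
ee_pos: [0.477, -0.2643, 0.261]
tcp_rot: [-180.0, 0.0, 44.9]
wrist_force: [0.4, -0.2, -2.4]
opening: 0.0319
grasp_force: 30.5
```

Request:
{"method": "play_rows", "body": {"steps": [[[0,0,0.015,0],[0,0,0.02,0],[0,0,0.02,0],[0,0,0.02,0],[0,0,0.02,0]]]}}

```text
time: 14.92
ee_pos: [0.4761, -0.2631, 0.1651]
tcp_rot: [-180.0, 0.0, 44.9]
wrist_force: [-0.1, -0.3, -3.2]
opening: 0.0315
grasp_force: 30.8
```

Request:
{"method": "play_rows", "body": {"steps": [[[0,0,0.02,0],[0,0,0.02,0],[0,0,0.02,0],[0,0,0.015,0],[0,0,0,0]]]}}

```text
time: 15.33
ee_pos: [0.4747, -0.2622, 0.0878]
tcp_rot: [-179.7, 0.1, 44.9]
wrist_force: [-0.2, 0.4, -2.9]
opening: 0.0315
grasp_force: 30.8
```

```bash
python3 - <<'E'
from h import *
s=cam("scene")
cv2.imwrite("pics/c6.png",cv2.resize(s["img"][120:240,260:420],(640,480),interpolation=2))
o=bot.get_obs();print(o["ee_pos"],o["tcp_rot"],o["wrist_force"])
E
```

```text
[ 0.47529464 -0.26254142  0.0898036 ] [-1.79828848e+02  4.95061325e-02  4.49083701e+01] [ 0.23580663 -0.61917012 -1.97637605]
```

View pics/c6.png

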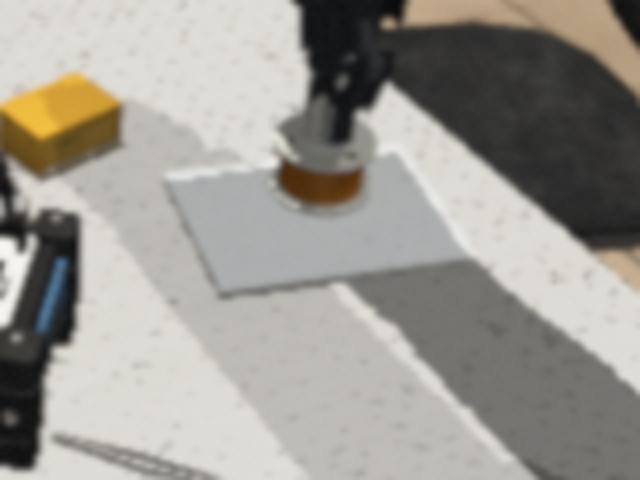

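The bobbin hangs upright over the plate centre (bobbin near crop (320,190), plate centre near (314,221), the gap being its height). Now I'll lower it gently.

Request:
{"method": "play_rows", "body": {"steps": [[[0,0,0.006,0],[0,0,0.006,0],[0,0,0.006,0],[0,0,0.005,0],[0,0,0.003,0]]]}}

```text
time: 15.8
ee_pos: [0.4762, -0.263, 0.0647]
tcp_rot: [-180.0, 0.0, 44.9]
wrist_force: [0.5, -0.1, -3.3]
opening: 0.0315
grasp_force: 30.9
```

Request:
{"method": "play_rows", "body": {"steps": [[[0,0,0.001,0],[0,0,0.001,0],[0,0,0.001,0],[0,0,0,0],[0,0,0,0]]]}}

```text
time: 16.22
ee_pos: [0.4764, -0.2632, 0.0625]
tcp_rot: [180.0, -0.0, 44.9]
wrist_force: [-0.2, 0.5, -3.3]
opening: 0.0316
grasp_force: 30.8
```

Commanded is still about 4 mm above contact, so I'll lower 1 mm per row.

Request:
{"method": "play_rows", "body": {"steps": [[[0,0,0.001,0],[0,0,0.001,0],[0,0,0.001,0],[0,0,0,0],[0,0,0,0]]]}}

```text
time: 16.63
ee_pos: [0.4763, -0.2631, 0.0592]
tcp_rot: [-180.0, 0.0, 44.9]
wrist_force: [0.8, 1.1, -2.0]
opening: 0.0315
grasp_force: 30.8
```

Request:
{"method": "play_rows", "body": {"steps": [[[0,0,0.001,0],[0,0,0.0005,0],[0,0,0,0],[0,0,0,0],[0,0,0,0]]]}}

```text
time: 17.05
ee_pos: [0.4764, -0.2631, 0.0584]
tcp_rot: [180.0, -0.0, 44.9]
wrist_force: [-2.4, 1.7, 5.2]
opening: 0.0312
grasp_force: 31.5
```

Contact made with about 8 N. Release and rise.

Request:
{"method": "play_rows", "body": {"steps": [[[0,0,0,0],[0,0,0,0],[0,0,0,0],[0,0,0,0],[0,0,0,0]]], "gripper": 0.075}}

```text
time: 17.47
ee_pos: [0.4763, -0.2631, 0.0576]
tcp_rot: [-180.0, 0.0, 44.9]
wrist_force: [-0.6, 0.4, 0.6]
opening: 0.0751
grasp_force: 0.0
```

Request:
{"method": "play_rows", "body": {"steps": [[[0,0,0,0],[0,0,-0.01,0],[0,0,-0.02,0],[0,0,-0.03,0],[0,0,-0.03,0]]]}}

```text
time: 17.88
ee_pos: [0.4758, -0.2628, 0.149]
tcp_rot: [-179.9, 0.0, 44.9]
wrist_force: [0.3, -0.6, 0.4]
opening: 0.075
grasp_force: 0.0
```

Request:
{"method": "play_rows", "body": {"steps": [[[0,0,-0.03,0],[0,0,-0.02,0],[0,0,-0.01,0],[0,0,0,0],[0,0,0,0]]]}}

```text
time: 18.3
ee_pos: [0.4764, -0.2631, 0.2074]
tcp_rot: [-180.0, 0.0, 44.9]
wrist_force: [0.9, 1.4, -0.5]
opening: 0.0749
grasp_force: 0.0
```

```bash
python3 - <<'E'
from h import *
s=cam("scene")
cv2.imwrite("pics/c7.png",cv2.resize(s["img"][120:300,120:420],(800,480),interpolation=2))
E
```

```text
(no output)
```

View pics/c7.png

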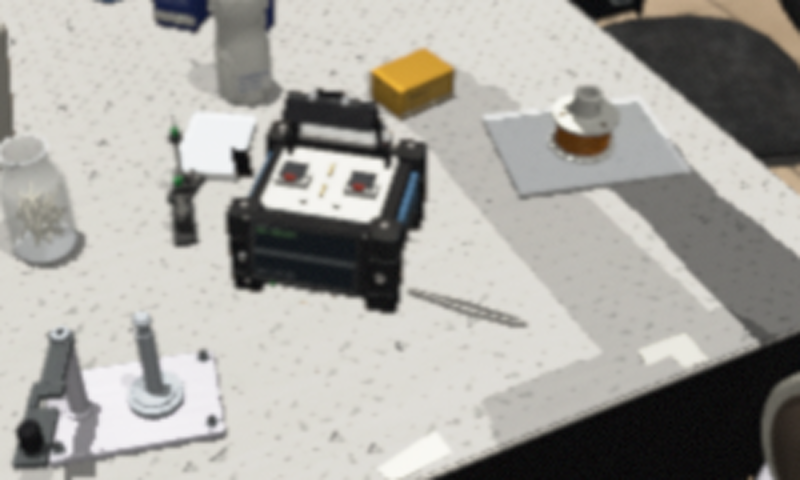

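The bobbin stands upright at (585,130), well inside the plate. The keeper is swung clear at (40,400), the tweezers are undisturbed, and the gripper is away.

```bash
python3 -c "
from workcell import bot
print(bot.job_done())"
```

```text
the job is handed in; nothing more can be done
None
```

The bobbin stands collar up near the middle of the acrylic plate, the keeper is swung to its stop, and the job was handed in at about 18 s; the tweezers look undisturbed, the cleaver was hidden in my last picture but nothing went near it, and the hand-in returned no verdict.

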